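# Load the stamping block into the sprung holder

## Task

Take the middle-length stamping block out of the sloping bin and load it into the sprung holder, brass face up: lying flat on the holder's floor, hooked under and clamped by the sprung jaw at one end and tight against the low fixed lip at the other, in the middle of the jaw and straight. Leave the other two blocks in their compartments, do not disturb the other things on the bench, and let go.

Things in the scene. Friction and masses are not known exactly. Their poses are not given: they have to be found in the camera images.
- bin: Plywood bin, fixed, 143 x 272 x 125 mm, origin under its centre; 3 open compartments side by side along y, 84 mm wide inside, 89 mm apart. Their floor rises at 30 degrees towards the bin's +x (away from the robot) from its low edge at x = -70, z = 30 mm, 150 mm long. Side walls (5 mm thick) stand 22 mm and the front wall 18 mm square to the floor.
- block_mid: The block to load: 95 long, 28 wide, 30 mm high, beech with a brass plate on top, 0.16 to 0.28 kg. Origin: middle of the underside's edge at the end lowest in the bin; x along the length (up the slope at the start), z out of the brass face. The 3 blocks differ in length only; each lies alone, lengthwise, in any compartment, low end at the front wall.
- block_mid_centre (a point): Centre of the underside of the 95 mm block, axes as the block's.
- block_short: Like the block to load but 70 mm long; stays in its compartment.
- block_long: Like the block to load but 120 mm long; stays in its compartment.
- holder: Fixed steel holder: floor plate 215 x 100 mm (x -137 to +78 mm), 12 mm thick, origin under the plate. Fixed lip at its +x end: inner face at x = +45 mm, 12 mm high above the plate, 14 thick, 60 wide. Sprung jaw at its -x end, 80 mm from the lip at rest. Between jaw and lip the sides are open.
- jaw_face (a point): On the sprung jaw's upright face (44 mm wide), which looks to the holder's +x (x = -35 mm at rest), 18 mm above the plate. The jaw's top (44 mm) has a hook reaching 14 mm towards the lip, underside 36 mm above the plate: a block must go in tilted, jaw end low under the hook, pushing the jaw back, then the other end swung down behind the lip.
- bed (a point): On the top of the holder's floor plate, where the middle of the loaded block's underside belongs: holder x = -2.5 mm, y = 0, z = 12 mm; axes as the holder's.
- jaw (a joint): How far the sprung jaw is pushed back (towards the holder's -x), m: 0 at rest, 0.026 at its hard stop, 0.015 with the 95 mm block loaded. The spring pushes with about 3 N at 0, 7.5 N at 0.015, 11 N at 0.026. Tilting the block in needs about 0.020 to 0.022.
- wax_tin: Aluminium tin, 62 mm wide, 30 mm high, origin at its foot; bystander beside the holder.
- awl: Awl, 150 mm long, lying near the bin; bystander.
- bone_folder: Flat white strip, 140 x 22 x 6 mm, lying in front of the holder; bystander.
- mallet: Hammer-shaped mallet, 260 mm long, lying at the far side of the bench; bystander.
- glue_jar: Closed jar, 70 mm wide, 85 mm high, far side; bystander.
- spool: Wooden spool, 50 mm wide, 58 mm high, far side; bystander.
- steel_rule: Steel rule, 200 x 30 x 4 mm, far side; bystander.
There are look-alikes about, which are no part of the job. Leave any blue look-alike of the block_mid alone.

How it is judged:
By the outcome, as a careful person would: the job done as asked, in the order asked, and still so for the second after the job is handed in, with the robot touching nothing.
It also fails if it takes over 43 s, if anything falls off the work surface, if the arm or the gripper's body presses on something with over 40 N, if the wrist force passes 120 N, or if a joint passes its speed limit or range.

## Robot

A 7-joint arm with a two-finger parallel gripper is mounted at the origin on the work surface. World frame = base frame: x ahead of the robot, y to its left, z up, the work surface at z = 0. Lengths are in m, angles in rad, forces in N, time in s.
With the tool pointing down it reaches from about 0.35 to 0.9 m from the base axis. Payload 19.9 kg.
Tool frame: the origin (TCP) lies between the finger pads; the fingertips stand 8 mm ahead of it and the grasp point (between the pads) lies 11 mm behind it (env.nose_length is the x of the fingertips in the tool frame, in m); x points along the fingers, z is the direction in which the jaws open and shut, and the axes are right-handed (so a half turn about x gives the same grasp; the last joint's range is limited). The gripper opens to 85 mm and grips with 20 to 120 N. Pads are 22 mm wide; open, the fingers measure 114 mm over their backs; the gripper's body (76 mm by 85 mm) begins 54 mm behind the grasp point. The pads swing forward as they close: fully open they stand 13 mm farther back than shut.
Start: joints at [-1.369, 0.417, -0.01, 1.614, 0.005, 1.111, -0.053], TCP at [0.151, 0.607, 0.239] pointing down, gripper open.
Joint ranges: [-2.81, 2.81], [-0.39, 2.02], [-1.27, 1.25], [0.06, 2.57], [-1.19, 4.33], [0.19, 2], [-2.82, 2.82]. Speed limits (rad/s): [1.89, 1.89, 2.39, 2.39, 3.01, 3.01, 3.01].

## Interface

Orientations are given as a 3x3 rotation matrix whose columns are the frame's x, y, z axes.
In Python, from station import env gives the robot as it stands. Calls block until the motion is done:
- env.goto(position, orientation): joint-space move of the TCP to a pose.
- env.move_straight(position, attitude=None, vel=0.15): straight line of the TCP; attitude=None keeps the orientation; vel is the mean speed in m/s.
- env.move_j(angles): joint-space move.
- env.move_gripper(opening, grasp_force=None): finger opening in m; grasp_force is the grip in N (None keeps the last); returns when the fingers have stopped.
- env.hold(seconds).
- env.ik(position, orientation): joint angles nearest the present ones, or None.
- env.state(): the state.
- env.capture(name): name is "side" or "top" or "wrist"; returns the picture (400x640x3 uint8, blue, green, red); there is no depth.
- env.camera_params(name): a dict with "fx", "fy", "cx", "cy" (pixels), "world_from_camera" (4x4, takes a point from camera to world coordinates); the wrist camera has in their place "T_tool_cam" (4x4, takes a point from camera to tool coordinates, whose origin is the TCP and whose axes are the tool frame's). Camera axes: x right, y up, looking along -z (the intrinsics and any distortion apply to the point x, -y, -z); pixel columns grow to the right and rows downward; lengths in m; the calibration is good to about 2 mm. The wrist camera is an equidistant fisheye: a pixel r from the principal point sees the ray r / f radians off the axis. A picture is of the moment at which its call begins: read the wrist's pose just before it. camera_params takes no time and is no camera call.
A pose or a line that the arm cannot do raises env.MotionError and nothing moves.
- env.job_done(): hands the job in, once; it reports no verdict.
Trained networks look in the newest picture that a camera, given by its name, has taken for a name from the list of things; names that differ only in an ending like _2 or _b are one class to them, and where a whole thing is asked for, a point or a joint stands for the part that bears it (a point fixed in the world has none). Each returns a list of dicts, best first, with "confidence" (0 to 1); they miss things now and then, are a little off and sometimes report something else, mostly with a low value. They report only what shows in the picture. A call takes as long as a camera call. They do not tell look-alikes from the thing itself.
- env.spot_in(camera, thing): "extent" ([left, top, right, bottom] as shares, 0 to 1, of the picture: columns of its width, rows of its height, round what is visible of it).
- env.cut_out(camera, thing): "mask" (400x640 bool, what is visible of it) and "extent" ([left, top, right, bottom] as shares, 0 to 1, of the picture: columns of its width, rows of its height, round what is visible of it).
- env.landmark_of(camera, thing): "position" ([row, column] as shares, 0 to 1, of the picture: columns of its width, rows of its height: a listed point, or the origin of a listed thing).
The state is a dict: "time_s": time; "q": joint angles; "joint_vel": joint speeds; "tau": joint torques, N m; "tool_pos": TCP position; "ee_rot": TCP orientation; "contact_force": force on the tool from outside, world axes, zero at the start; "torque": the same for the moment, N m; "width": finger opening in m.
Only numpy, scipy, OpenCV 4.12 (cv2) and the standard library are available. Lean on these libraries where they do the work, as an engineer would, in place of code of your own. Each camera call takes 0.05 s, during which the arm holds its last target. There are 200 camera calls.

## Working session

There is one attempt and no reset: what is moved stays moved. The work goes in short steps, each a Python script; the robot and the scene stay as the last script left them, time stands still between calls to the robot, and variables do not carry over. Pictures are saved under pics/ and viewed, about 8 in all and at most 12, crops included, and the job is handed in when it is done.

```bash
ls; mkdir -p pics; python3 - <<'E'
from station import env
import cv2,numpy as np
for c in ["side","top","wrist"]:
    cv2.imwrite(f"pics/{c}0.png",env.capture(c))
    p=env.camera_params(c); print(c,{k:np.round(v,4).tolist() if not isinstance(v,str) else v for k,v in p.items()})
for c in ["side","top"]:
    for t in ["bin","block_mid","block_mid_centre","block_short","block_long","holder","jaw_face","bed"]:
        r=env.landmark_of(c,t); print(c,t,[(round(a["confidence"],2),round(a["position"][1]*640,1),round(a["position"][0]*400,1)) for a in r])
E
```

```text
pics
side {'fx': 427.195, 'fy': 427.195, 'cx': 320.4857, 'cy': 191.5532, 'world_from_camera': [[0.9464, 0.1755, -0.2713, 0.2152], [-0.323, 0.5341, -0.7813, -0.9727], [0.0078, 0.827, 0.5621, 0.733], [0.0, 0.0, 0.0, 1.0]]}
top {'fx': 374.8502, 'fy': 374.8502, 'cx': 318.8885, 'cy': 204.0841, 'world_from_camera': [[0.0136, 0.9853, -0.17, 0.3604], [-0.9998, 0.0153, 0.0087, -0.0162], [0.0111, 0.1699, 0.9854, 1.0358], [0.0, 0.0, 0.0, 1.0]]}
wrist {'fx': 309.7069, 'fy': 309.7069, 'cx': 316.143, 'cy': 200.1045, 'T_tool_cam': [[0.0008, 0.3081, -0.9514, -0.1345], [-0.0009, 0.9514, 0.3081, 0.0789], [1.0, 0.0006, 0.001, -0.0004], [0.0, 0.0, 0.0, 1.0]]}
side bin [(0.89, 355.2, 255.0)]
side block_mid [(0.68, 327.8, 254.8), (0.68, 301.8, 195.5)]
side block_mid_centre [(0.92, 341.7, 238.9), (0.81, 301.1, 336.8), (0.5, 310.2, 200.2)]
side block_short [(0.61, 346.2, 277.8)]
side block_long [(0.87, 313.7, 236.9)]
side holder [(0.85, 292.6, 168.5)]
side jaw_face [(0.51, 279.0, 159.7)]
side bed [(0.79, 290.2, 166.5), (0.68, 378.7, 186.7)]
top bin [(0.72, 398.1, 198.5)]
top block_mid [(0.95, 458.8, 281.9), (0.87, 403.7, 222.9), (0.8, 297.9, 206.8)]
top block_mid_centre [(0.87, 312.5, 211.3), (0.85, 475.5, 272.7), (0.57, 399.2, 208.5)]
top block_short [(0.69, 435.0, 215.9)]
top block_long [(0.97, 371.5, 223.4)]
top holder [(0.7, 233.8, 206.7)]
top jaw_face []
top bed [(0.93, 233.6, 207.4)]
```

View pics/top0.png

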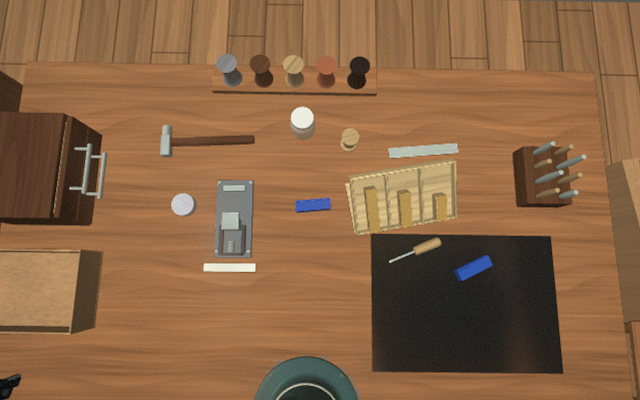

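View pics/side0.png

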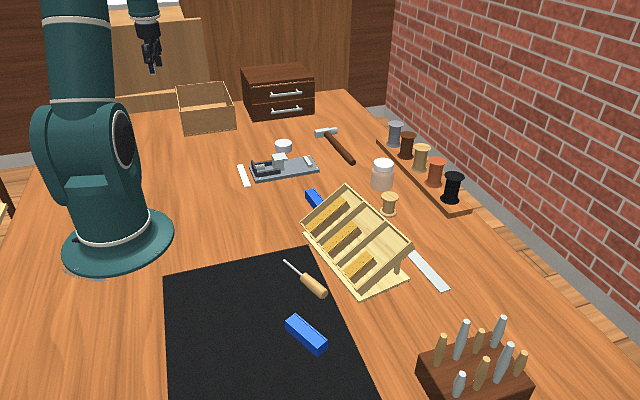

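The beech blocks lie in the bin: long at top (372,210), mid at (405,208), short at (440,207). The mid one is the target. The blue look-alikes at (313,205) and (474,268) are to be left alone. The holder is at (234,218), with the jaw near the robot (row 240) and the lip at row 187.

```bash
cat > h.py <<'E'
from station import env
import cv2,numpy as np
from scipy.optimize import least_squares
def Tcam(c,st=None):
    p=env.camera_params(c)
    if c!="wrist": return np.array(p["world_from_camera"])
    st=st or env.state(); T=np.eye(4);T[:3,:3]=st["ee_rot"];T[:3,3]=st["tool_pos"]
    return T@np.array(p["T_tool_cam"])
def proj(c,P,T=None):
    p=env.camera_params(c); T=Tcam(c) if T is None else T
    q=(np.atleast_2d(P)-T[:3,3])@T[:3,:3]; q=q*[1,-1,-1]
    if c=="wrist":
        r=np.linalg.norm(q[:,:2],axis=1); s=np.arctan2(r,q[:,2])/np.maximum(r,1e-9); xy=q[:,:2]*s[:,None]
    else: xy=q[:,:2]/q[:,2:]
    return xy*[p["fx"],p["fy"]]+[p["cx"],p["cy"]]
def ray(c,uv,T=None):
    p=env.camera_params(c); T=Tcam(c) if T is None else T
    a=(np.array(uv)-[p["cx"],p["cy"]])/[p["fx"],p["fy"]]
    if c=="wrist":
        r=np.linalg.norm(a); d=np.r_[a*np.sin(r)/max(r,1e-9),np.cos(r)]
    else: d=np.r_[a,1]
    return T[:3,3],T[:3,:3]@(d*[1,-1,-1])
def onz(c,uv,z,T=None):
    o,d=ray(c,uv,T); return o+d*(z-o[2])/d[2]
def tri(obs):
    A=np.zeros((3,3));b=np.zeros(3)
    for o,d in obs:
        d=d/np.linalg.norm(d);M=np.eye(3)-np.outer(d,d);A+=M;b+=M@o
    return np.linalg.solve(A,b)
def lm(c,t):
    return [(round(a["confidence"],2),round(a["position"][1]*640,1),round(a["position"][0]*400,1)) for a in env.landmark_of(c,t)]
def toolR(yaw,pitch,s=1):
    """fingers along -block z; block x axis yawed by yaw, raised by pitch; tool z = s*block y"""
    cy,sy,cp,sp=np.cos(yaw),np.sin(yaw),np.cos(pitch),np.sin(pitch)
    bx=np.array([cy*cp,sy*cp,sp]);by=np.array([-sy,cy,0]);bz=np.cross(bx,by)
    x=-bz;z=s*by
    return np.c_[x,np.cross(z,x),z],np.c_[bx,by,bz]
E
python3 - <<'E'
from h import *
st=env.state(); print(st["time_s"],np.round(st["ee_rot"],2).tolist(),st["width"])
S=lambda u,v:ray("side",(u,v)); T=lambda u,v:ray("top",(u,v))
for n,a,b in [("bin",(355.2,255),(398.1,198.5)),("mid",(327.8,254.8),(403.7,222.9)),("midc",(341.7,238.9),(399.2,208.5)),("short",(346.2,277.8),(435,215.9)),("long",(313.7,236.9),(371.5,223.4)),("holder",(292.6,168.5),(233.8,206.7)),("bed",(290.2,166.5),(233.6,207.4))]:
    print(n,np.round(tri([S(*a),T(*b)]),4))
for n,uv in [("hTL",(216.5,180.5)),("hTR",(253.5,180.5)),("hBL",(215,257)),("hBR",(251,258))]: print(n,np.round(onz("top",uv,.012),4))
for s in (1,-1):
  R,_=toolR(0,np.pi/6,s); print(s,env.ik([.5,-.23,.2],R))
  R,_=toolR(0,np.pi/12,s); print(s,env.ik([.46,.23,.1],R))
E
```

```text
0.95 [[0.0, -0.97, 0.24], [-0.0, 0.24, 0.97], [-1.0, -0.0, -0.0]] 0.08544223942465144
bin [ 5.595e-01 -2.486e-01 -4.000e-04]
mid [ 0.4853 -0.2555  0.0283]
midc [ 0.5234 -0.2391  0.054 ]
short [ 0.5025 -0.3405  0.0285]
long [ 0.4809 -0.1691  0.017 ]
holder [ 0.5285  0.2138 -0.0065]
bed [0.5225 0.2124 0.0036]
hTL [0.5995 0.2617 0.012 ]
hTR [0.6012 0.1585 0.012 ]
hBL [0.3879 0.2531 0.012 ]
hBR [0.3866 0.156  0.012 ]
1 [ 1.00868441  0.19077327 -0.54455205  2.16223125 -0.39519313  0.37569637
  2.4027916 ]
1 [-0.79470654  0.33288842  0.21164169  2.17186626  0.18740983  0.43365563
  0.80707221]
-1 [-0.29876124  0.22323304  0.90346345  2.19915701 -0.9719367   0.54123405
 -0.22778844]
-1 [-1.1432592   0.3876092   0.62455595  2.18212099 -0.19682516  0.42436992
 -1.97969183]
```

```bash
python3 - <<'E'
from h import *
for nm,pos,yaw,things in [("hold",[.46,.209,.22],.03,["holder","jaw_face","bed"]),("bin",[.48,-.25,.28],.125,["bin","block_mid","block_mid_centre","block_short","block_long"])]:
    R,_=toolR(yaw,0); env.goto(pos,R); st=env.state(); T=Tcam("wrist",st); im=env.capture("wrist")
    np.save(nm+"T.npy",T); cv2.imwrite(f"pics/w_{nm}.png",im)
    print(nm,env.state()["time_s"],np.round(st["tool_pos"],3),np.round(st["q"],2))
    for t in things: print(t,lm("wrist",t))
    if nm=="hold": H=im[:, :]
    else: B=im
cv2.imwrite("pics/w_holdc.png",cv2.resize(H[50:400,140:500],None,fx=1.7,fy=1.7,interpolation=cv2.INTER_CUBIC))
cv2.imwrite("pics/w_binc.png",cv2.resize(B[30:380,100:540],None,fx=1.7,fy=1.7,interpolation=cv2.INTER_CUBIC))
E
```

```text
hold 2.8333 [0.46 0.21 0.22] [-0.72  0.23  0.26  1.94 -0.07  0.99  1.18]
holder [(0.63, 312.7, 226.0)]
jaw_face [(0.6, 312.0, 207.5)]
bed [(0.6, 42.9, 289.4), (0.57, 317.1, 225.7)]
bin 4.725 [ 0.48  -0.249  0.28 ] [-0.15  0.27  0.69  1.79 -0.19  1.14  2.3 ]
bin [(0.95, 309.9, 213.3)]
block_mid [(0.82, 492.7, 210.5), (0.68, 209.1, 41.4), (0.67, 309.9, 172.5), (0.47, 562.6, 227.3)]
block_mid_centre [(0.85, 309.5, 209.9), (0.63, 472.0, 212.8), (0.59, 180.6, 58.3)]
block_short [(0.78, 237.7, 178.5)]
block_long [(0.69, 373.2, 168.9)]
```

View pics/w_holdc.png

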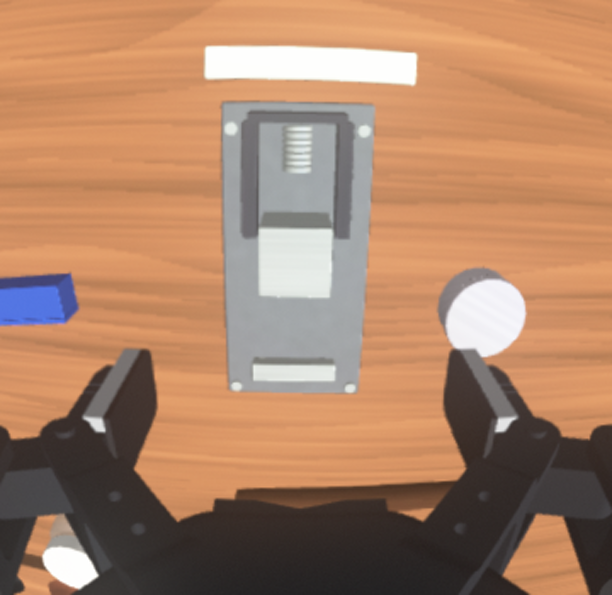

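View pics/w_binc.png

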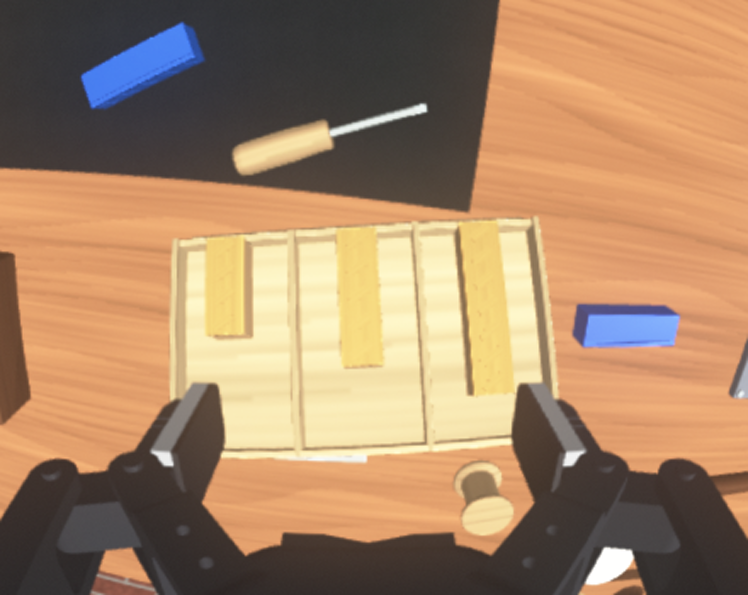

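The wrist pictures agree. The mid block is in the centre compartment, with its face at crop (337..383, 228..367). The holder plate's corners are at crop (222,103), (375,104), (357,392) and (229,390). Next I fit both poses.

```bash
python3 - <<'E'
from h import *
def Rz(a): return np.array([[np.cos(a),-np.sin(a),0],[np.sin(a),np.cos(a),0],[0,0,1]])
def full(p,x0,y0): return np.array(p,float)/1.7+[x0,y0]-.2
def fit(M,uv,T,x0,topuv=None,Mt=None):
    def f(p,sep=False):
        P=lambda M:np.array(M)@Rz(p[2]).T+[p[0],p[1],0]
        r=(proj("wrist",P(M),T)-uv)
        return r.ravel()
    s=least_squares(f,x0); print(np.round(s.x,4),"res px",np.round(s.fun.reshape(-1,2),1).tolist()); return s.x
TH=np.load("holdT.npy");TB=np.load("binT.npy")
M=np.array([[-137,-50,12],[-137,50,12],[78,50,12],[78,-50,12]])/1e3
uv=full([(222,103),(375,104),(357,392),(229,390)],140,50)
print("plate");h=fit(M,uv,TH,[.52,.21,0])
print("plate top cam pred",np.round(proj("top",M@Rz(h[2]).T+[h[0],h[1],0]),1).tolist())
Mj=np.array([[-21,-22,56],[-21,22,56]])/1e3; print("jaw pred",((proj("wrist",Mj@Rz(h[2]).T+[h[0],h[1],0],TH)-[140,50])*1.7).round(0).tolist())
Ry=toolR(0,np.pi/6)[1]
C=np.array([[0,-14,30],[0,14,30],[95,14,30],[95,-14,30]])/1e3@Ry.T+[0,0,.030]
uvb=full([(337,228),(378,228),(383,365),(343,367)],100,30)
print("block");b=fit(C,uvb,TB,[.48,-.25,.12])
print("block top pred",np.round(proj("top",C@Rz(b[2]).T+[b[0],b[1],0]),1).tolist())
# bin: outer side wall tops (y +-136): wall top 22mm square to floor; 150 long
n=Ry[:,2]*.022
lo=np.array([-.070,0,.030]); hi=lo+Ry[:,0]*.150
W=np.array([lo+n+[0,s*.136,0] for s in(-1,1)]+[hi+n+[0,s*.136,0] for s in(1,-1)])
uvw=full([(171,240),(539,218),(559,440),(170,460)],100,30)
print("bin");fit(W,uvw,TB,[.55,-.25,.12])
t=cv2.imread("pics/top0.png"); cv2.imwrite("pics/topc.png",cv2.resize(t[150:300,190:350],None,fx=4.5,fy=3.9))
E
```

```text
plate
[0.5248 0.2076 0.0114] res px [[-0.7, -1.2], [0.4, -0.1], [0.7, 1.1], [-0.4, 0.8]]
plate top cam pred [[251.0, 257.3], [213.9, 257.2], [217.7, 179.6], [253.5, 179.7]]
jaw pred [[258.0, 295.0], [330.0, 297.0]]
block
[ 0.4884 -0.255   0.1722] res px [[0.3, 0.6], [-0.1, -0.6], [0.7, 0.1], [-0.8, -0.1]]
block top pred [[412.2, 225.5], [401.8, 227.2], [399.8, 193.3], [410.5, 191.7]]
bin
[ 0.559  -0.2462  0.1849] res px [[-0.2, 3.9], [-0.4, 3.9], [0.4, -3.8], [0.2, -4.9]]
```

```bash
cat >> h.py <<'E'
BLK=(.4884,-.2550,.030,.175)  # block origin x,y,z,yaw in bin
HOL=(.5248,.2076,.014)        # holder x,y,yaw
GX,GZ=.0475,.011              # TCP in block frame (x,z)
def tcp_for(origin,yaw,pitch):
    R,B=toolR(yaw,pitch); return np.array(origin)+B@[GX,0,GZ],R
def hold_pose(Px,Pz,th,dy=0.,dx=0.):
    """block jaw-end bottom corner at holder (Px,dy), Pz above plate, raised th"""
    x,y,a=HOL; c,s=np.cos(a),np.sin(a)
    return tcp_for([x+c*Px-s*dy,y+s*Px+c*dy,.012+Pz],a,th)
def F(): return np.array(env.state()["contact_force"])
E
python3 - <<'E'
from h import *
for a in [(-.005,.08,18),(-.005,.001,18),(-.0487,.001,18),(-.0565,0,0)]:
    p,R=hold_pose(a[0],a[1],np.radians(a[2])); print(np.round(p,3),np.round(env.ik(p,R),2) if env.ik(p,R) is not None else None)
p,R=tcp_for(BLK[:3],BLK[3],np.pi/6)
print(np.round(p,3),env.ik(p,R),env.ik(p-.08*R[:,0],R))
env.move_gripper(.044)
env.goto(p-.08*R[:,0],R); st=env.state()
T=Tcam("wrist",st); im=env.capture("wrist"); np.save("preT.npy",T)
R_,B=toolR(BLK[3],np.pi/6)
C=np.array([[0,-14,30],[0,14,30],[95,14,30],[95,-14,30],[0,-14,0],[0,14,0]])/1e3@B.T+BLK[:3]
c=proj("wrist",C,T); print(c.round(1).tolist(),st["time_s"],np.round(F(),2))
for u in c: cv2.circle(im,tuple(np.round(u).astype(int)),1,(0,0,255),-1)
cv2.imwrite("pics/pre.png",cv2.resize(im[60:330,160:480],None,fx=2.2,fy=2.2,interpolation=cv2.INTER_CUBIC))
E
```

```text
[0.562 0.208 0.117] [-0.94  0.46  0.57  2.02 -0.26  0.45  1.35]
[0.562 0.208 0.038] [-1.01  0.66  0.68  2.05 -0.78  0.36  1.79]
[0.518 0.208 0.038] [-1.07  0.61  0.68  2.14 -0.78  0.3   1.77]
[0.516 0.207 0.023] [-0.84  0.66  0.52  1.94 -0.51  0.67  1.58]
[ 0.523 -0.249  0.063] [ 1.31366848  0.69169005 -0.91626782  2.12044708  0.80361137  0.22402393
  1.6198172 ] [ 1.24835151  0.39840667 -0.71746099  2.16130826 -0.35538688  0.31331427
  2.68549858]
[[295.1, 152.5], [339.0, 152.5], [335.7, 280.8], [298.1, 280.8], [297.9, 146.0], [336.1, 146.0]] 7.4583 [ 0.08 -0.12  1.02]
```

View pics/pre.png

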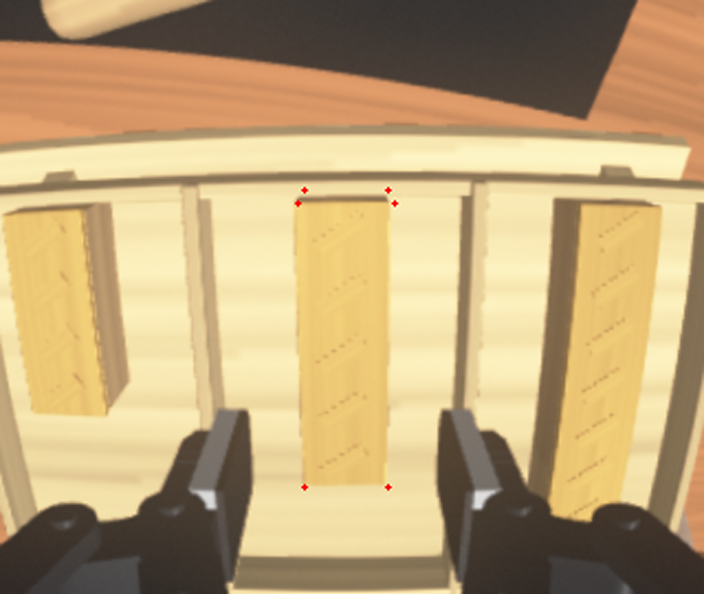

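The fit lies on the block to about 1 mm, and the yaw needs to be a touch larger. With the tool fully square to the slope, joint 6 is near its limit, so I'll grip with the tool pitched 12° less.

```bash
cat >> h.py <<'E'
BLK=(.4884,-.2560,.030,.187)
D=np.radians(12); GP=np.array([.0475,0,.023])
def tcp_for(origin,yaw,pitch):
    _,B=toolR(yaw,pitch); R,_=toolR(yaw,pitch-D); return np.array(origin)+B@GP+.011*R[:,0],R
E
python3 - <<'E'
from h import *
for a in [(-.005,.08,18),(-.005,.001,18),(-.0487,.001,18),(-.0565,0,0)]:
    p,R=hold_pose(a[0],a[1],np.radians(a[2])); print(np.round(p,3),np.round(env.ik(p,R),2) if env.ik(p,R) is not None else None)
p,R=tcp_for(BLK[:3],BLK[3],np.pi/6); n=toolR(BLK[3],np.pi/6)[1][:,2]
print(np.round(env.ik(p,R),2),np.round(env.ik(p+.08*n,R),2))
env.goto(p+.07*n,R)
env.move_straight(p,R,vel=.08); print(np.round(F(),2),np.round(env.state()["tool_pos"]-p,4))
env.move_gripper(.0,80); st=env.state(); print("w",st["width"],np.round(F(),2),st["time_s"],np.round(st["q"],2))
E
```

```text
[0.559 0.208 0.118] [-0.27  0.47 -0.2   1.86  0.2   0.73  1.  ]
[0.559 0.208 0.039] [-0.6   0.6   0.22  1.9  -0.15  0.57  1.28]
[0.515 0.207 0.039] [-0.61  0.54  0.18  2.   -0.09  0.52  1.21]
[0.514 0.207 0.024] [-0.31  0.68 -0.12  1.78 -0.    0.88  1.18]
[ 0.75  0.51 -0.31  2.03 -0.13  0.38  2.37] [ 0.87  0.35 -0.37  2.07 -0.16  0.52  2.42]
[0.51 0.03 0.19] [-0.     -0.0002  0.0003]
w 0.026864726683069204 [-4.87  1.27  9.58] 9.5167 [ 0.76  0.51 -0.32  2.03 -0.11  0.38  2.36]
```

```bash
python3 - <<'E'
from h import *
p,R=tcp_for(BLK[:3],BLK[3],np.pi/6); n=toolR(BLK[3],np.pi/6)[1][:,2]
env.move_straight(p+.07*n,R,vel=.1); env.move_straight(p+.07*n+[0,0,.08],R,vel=.2)
ph,Rh=hold_pose(-.005,.10,np.radians(18)); env.goto(ph,Rh); env.hold(.3)
st=env.state(); print(st["time_s"],st["width"],np.round(F(),2),np.round(st["tool_pos"]-ph,4))
T=Tcam("wrist",st); im=env.capture("wrist"); sd=env.capture("side")
a=HOL[2]; B=toolR(a,np.radians(18))[1]; o=np.array([HOL[0]-.005*np.cos(a),HOL[1]-.005*np.sin(a),.112])
C=np.array([[0,-14,30],[0,14,30],[0,-14,0],[0,14,0],[95,14,30],[95,-14,30],[95,-14,0]])/1e3@B.T+o
c=proj("wrist",C,T)
Rz=toolR(a,0)[1]; Q=np.array([[-137,-50,12],[-137,50,12],[-21,-22,56],[-21,22,56],[78,50,12],[78,-50,12]])/1e3@Rz.T+[HOL[0],HOL[1],0]
d=proj("wrist",Q,T)
for q,col in((c,(0,0,255)),(d,(0,255,0))):
    for u in q: cv2.circle(im,tuple(np.round(u).astype(int)),1,col,-1)
for q,col in((proj("side",C),(0,0,255)),(proj("side",Q),(0,255,0))):
    for u in q: cv2.circle(sd,tuple(np.round(u).astype(int)),0,col,-1)
a1=cv2.resize(im[40:310,190:450],None,fx=2,fy=2,interpolation=cv2.INTER_CUBIC)
a2=cv2.resize(sd[90:225,225:355],None,fx=2,fy=4,interpolation=cv2.INTER_CUBIC)
cv2.imwrite("pics/held.png",np.hstack([a1,a2[:540]]))
E
```

```text
12.95 0.026562749591915333 [-0.33 -0.22 -2.03] [ 0.0002 -0.0005  0.0001]
```

View pics/held.png

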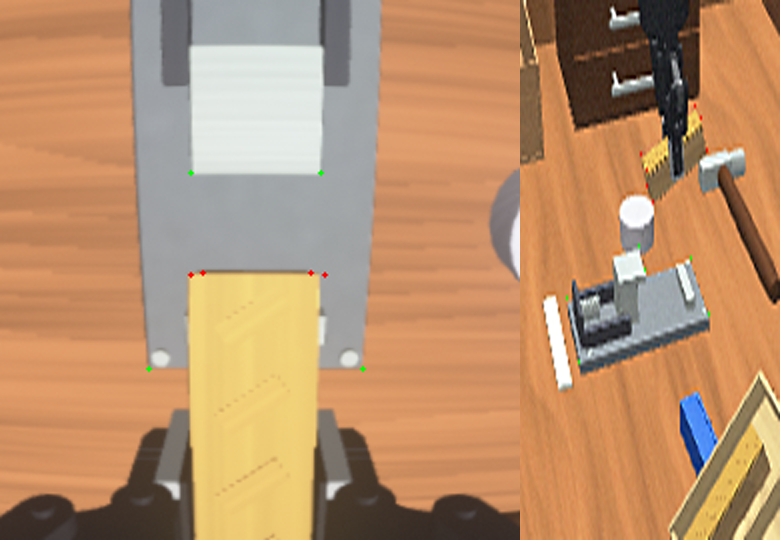

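The block sits in the grip as predicted (jaw end 189–320 against 190–325 predicted). The hook edge (190–322, row 173) matches the model within 0.5 mm. Next: descend, touch the plate, slide under the hook.

```bash
cat >> h.py <<'E'
def mv(Px,Pz,deg,vel=.05):
    p,R=hold_pose(Px,Pz,np.radians(deg)); env.move_straight(p,R,vel=vel)
E
python3 - <<'E'
from h import *
mv(-.005,.010,18,.15); f0=F(); print(np.round(f0,2),env.state()["time_s"])
z=.010
while z>-.004:
    z-=.001; mv(-.005,z,18,.02); f=F()-f0
    if f[2]>2.5: break
print("floor z",z,np.round(f,2),env.state()["time_s"])
z0=z; mv(-.005,z0+.001,18,.03); f0=F(); print(np.round(f0,2))
mv(-.022,z0+.001,18,.06); print(np.round(F()-f0,2),env.state()["time_s"])
x=-.022
while x>-.034:
    x-=.001; mv(x,z0+.001,18,.02); f=F()-f0
    if abs(f[0])>2 or abs(f[2])>5: break
print("jaw x",x,np.round(f,2),env.state()["time_s"],env.state()["width"])
print("z0",z0)
E
```

```text
[-0.03 -0.05 -1.91] 13.8
floor z 0.0 [-0.61 -0.41  6.1 ] 16.3
[-1.23 -0.66 -2.4 ]
[ 1.05 -0.37  0.8 ] 16.9833
jaw x -0.025 [ 3.91  0.03 -1.25] 17.7333 0.02652139657513242
z0 0.0
```

```bash
python3 - <<'E'
from h import *
f0=np.array([-.03,-.05,-1.91]); S=lambda d:np.sin(np.radians(d))
def rep(s): 
    st=env.state(); f=F()-f0; print(s,np.round(f,1),round(st["time_s"],2),round(st["width"],4)); return f
ok=True
for x in (-.032,-.040,-.0462):
    mv(x,.001,18,.04); f=rep(x)
    if abs(f[0])>20 or abs(f[2])>15 : ok=False;break
xt=-.0462-.030*S(18)
if ok:
  for d,z in ((14,.001),(10,.001),(7,.001),(4,.001)):
    mv(xt+.030*S(d),z,d,.02); f=rep(d)
    if abs(f[0])>25 or abs(f[2])>18: ok=False;break
print(ok)
sd=env.capture("side"); w=env.capture("wrist")
cv2.imwrite("pics/in.png",np.hstack([cv2.resize(w[100:300,220:420],None,fx=2,fy=2,interpolation=cv2.INTER_CUBIC),cv2.resize(sd[110:190,235:335],None,fx=4,fy=5,interpolation=cv2.INTER_CUBIC)]))
E
```

```text
-0.032 [ 4.4  0.2 -2.1] 18.06 0.0269
-0.04 [ 7.3 -0.1 -1.9] 18.41 0.0264
-0.0462 [ 9.2 -0.1 -3.5] 18.72 0.0269
14 [8.4 0.  2.3] 19.01 0.0266
10 [8.8 1.2 4.1] 19.31 0.0267
7 [10.2  0.1  3.4] 19.57 0.0269
4 [ 8.8 -0.7  3.5] 19.84 0.0264
True
```

Forces match the spring curve and there is no lip jam. I'll lay it flat, run to the lip and check before letting go.

```bash
python3 - <<'E'
from h import *
f0=np.array([-.03,-.05,-1.91]); S=lambda d:np.sin(np.radians(d))
def rep(s): 
    st=env.state(); f=F()-f0; print(s,np.round(f,1),round(st["time_s"],2)); return f
xt=-.0462-.030*S(18)
for d,z in ((2,.0005),(0,.0005)):
    mv(xt+.030*S(d),z,d,.02); rep(d)
z=.0005
while z>-.002:
    f=F()-f0
    if f[2]>7: break
    z-=.0005; mv(xt,z,0,.02)
rep(("down",z))
x=xt+.003; mv(x,z,0,.03)
while x<-.044:
    x+=.001; mv(x,z,0,.02); f=rep(round(x,4))
    if f[0]<1: break
sd=env.capture("side"); w=env.capture("wrist")
cv2.imwrite("pics/in2.png",np.hstack([cv2.resize(w[60:300,200:440],None,fx=2,fy=2,interpolation=cv2.INTER_CUBIC),cv2.resize(sd[110:190,235:315],None,fx=4,fy=6,interpolation=cv2.INTER_CUBIC)]))
E
```

```text
2 [ 8.7 -1.6  5. ] 20.2
0 [ 8.5 -0.2  1.6] 20.45
('down', -0.0005) [ 7.  -2.4 11.9] 20.95
-0.0515 [ 0.9 -3.5 16.3] 21.45
```

View pics/in2.png

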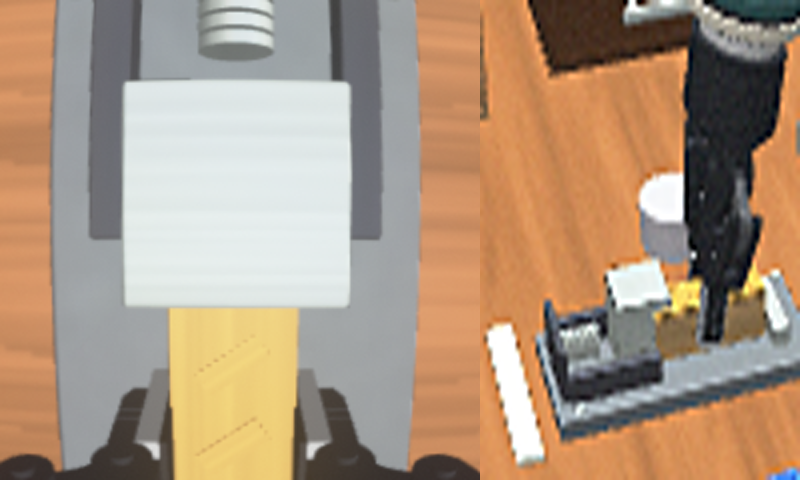

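```bash
python3 - <<'E'
from h import *
f0=np.array([-.03,-.05,-1.91])
def rep(s): 
    st=env.state(); f=F()-f0; print(s,np.round(f,1),round(st["time_s"],2)); return f
x=-.0515; mv(x,.0003,0,.02); f=rep("relieved")
while x<-.048 and f[0]>-3:
    x+=.0007; mv(x,.0003,0,.02); f=rep(round(x,4))
mv(x,-.0003,0,.02); rep("press")
env.move_gripper(.046); env.hold(.2); rep("open")
st=env.state(); R=np.array(st["ee_rot"]); p=np.array(st["tool_pos"])
env.move_straight(p-.07*R[:,0],vel=.12)
R2,_=toolR(HOL[2],0); env.goto([HOL[0]-.065,HOL[1],.20],R2); env.hold(.2)
st=env.state(); T=Tcam("wrist",st); w=env.capture("wrist"); sd=env.capture("side"); print(st["time_s"])
a=HOL[2]; Rz=toolR(a,0)[1]; C=np.array([[45,-14,42],[45,14,42],[-36,-14,42],[-36,14,42],[-36,-22,56],[-36,22,56]])/1e3@Rz.T+[HOL[0],HOL[1],0]
c=proj("wrist",C,T); print(((c-[220,90])*[2.5,2.5]).round().tolist())
print(lm("wrist","block_mid"),lm("wrist","block_mid_centre"),lm("wrist","bed"))
cv2.imwrite("pics/end.png",np.hstack([cv2.resize(w[90:290,220:400],None,fx=2.5,fy=2.5,interpolation=cv2.INTER_CUBIC),cv2.resize(sd[120:200,240:325],None,fx=4,fy=6.25,interpolation=cv2.INTER_CUBIC)]))
E
```

```text
relieved [7.6 0.3 2.3] 21.8
-0.0508 [ 7.7 -0.1  1.3] 22.05
-0.0501 [ 8.7 -0.3  3.1] 22.3
-0.0494 [ 5.4 -0.6  4.3] 22.55
-0.0487 [ 1.2 -2.5  8.1] 22.8
-0.048 [-3.2 -2.4 10.2] 23.05
press [-5.3 -4.5 21.3] 23.3
open [ 0.5 -0.6  2.2] 23.82
25.3917
[[209.0, 479.0], [272.0, 479.0], [205.0, 308.0], [275.0, 308.0], [183.0, 320.0], [297.0, 320.0]]
[(0.82, 170.5, 221.1)] [(0.91, 141.2, 228.5), (0.63, 312.9, 230.8)] [(0.95, 318.9, 232.3), (0.66, 43.6, 192.6)]
```

View pics/end.png

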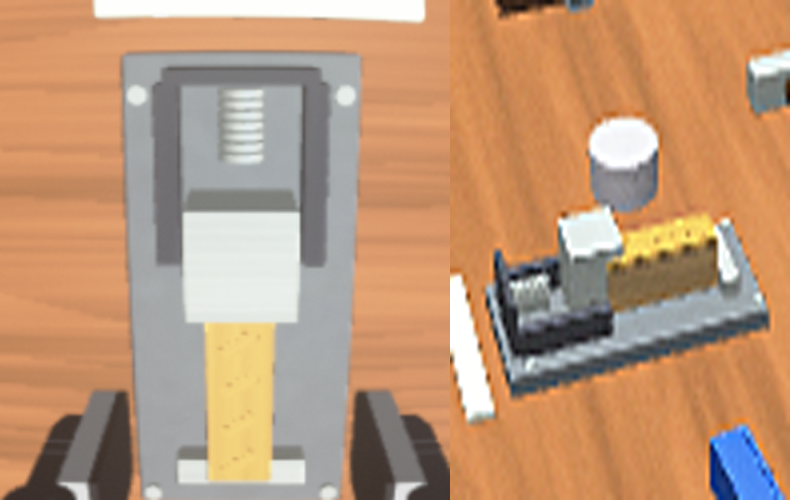

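```bash
python3 - <<'E'
from h import *
env.capture("top"); print(lm("top","block_short"),lm("top","block_long")); env.job_done()
E
```

```text
[(0.71, 438.5, 216.6)] [(0.62, 373.2, 223.1)]
the job is handed in; nothing more can be done
```

I loaded the 95 mm block into the holder, brass face up, then let go, backed off and handed the job in at about 25.5 s of the 43 s allowed. I took it from the bin's middle compartment, tilted it 18° under the hook, pushed the jaw back about 21 mm and swung the other end down behind the lip.

- **Force readings:** Force during the push rose from about 4 N to about 9 N, which fits the jaw's spring. Once the block was flat and moved towards the lip, the force along the holder reversed to -3 N. That suggests the block met the lip.
- **Final wrist and side pictures:** The block lies flat, hooked under the jaw and up against the lip. It is within about 1 mm of centre and about 0.5 to 1° of straight by eye. The block end and the hook tip are each within 2 crop pixels (under 1 mm) of where the model puts them.
- **Other blocks:** The top camera shows the short and long blocks still in their compartments. I did not check the other bystanders one by one. The robot never went near them, and the tin and bone folder look unmoved in the last pictures.
- **One disagreement:** In the last wrist picture the network's best guesses for `block_mid` and its centre point fell well off to one side, probably on a blue look-alike. Its second guess for the centre (0.63) was on the loaded block, 6 pixels from the bed point.
- **Brief high press:** While seating the block I pressed down with up to about 21 N, below the limits.

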